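# Shift the plate shaker into third

### The job

Shift the plate shaker's gear lever, which stands somewhere in the left-hand leg of its H-shaped gate, into third, the far right-hand slot (three pips): push it to the cross channel, across to the right, then forward until it is fully home, without dipping into fourth (near right). Push with the fingertips or the outside of the fingers only: do not pinch, straddle or force the lever. Leave it there, and disturb nothing around it.

Things in the scene. Friction and masses are not known exactly. Their poses are not given: they have to be found in the camera images.
- plate_shaker: white bench-top plate shaker, fixed, 290 x 154 mm; origin on the worktop below the gate's centre; x to its back (away from the operator), y to the operator's left, z up; yaw within +-0.3. Gearbox (x -75 to 65 mm, y +-77) 114 mm high, level aluminium gate plate on top; behind it (x to 215) a platform, 90 mm high, carries a well plate (top at 104). Only the lever stands higher than 116 mm.
- gate_centre (a point): centre of the H cut-out, top of the gate plate, 114 mm up; axes as plate_shaker. Two legs along x, 16 mm wide, x -32 to 32 mm: left at y = 24 (first at its +x end, second at -x), right at y = -24 (third at +x, fourth at -x). The cross channel, x -9 to 9 mm, joins them. Corners of the tongues between the legs are rounded by 5 mm. One to four black pips mark the slot ends.
- knob (a point): centre of the lever's round black knob, 145 mm from the pivot; z along the lever, up. Knob 32 mm across, 49 mm long (26 below, 23 above this point), tapered at both ends, on an 8 mm steel stem. The pivot is 78 mm below gate_centre; from it, in plate_shaker axes, the knob lies at 145 mm * (sin f, -sin a cos f, cos a cos f), a = shift_across, f = shift_fore: about 50 mm each way.
- shift_across (a joint): sideways angle of the lever, rad: 0 in the middle, positive to the operator's right (-y of the shaker). About -0.26 to -0.35 in the left leg, 0.26 to 0.35 in the right. Stays where it is left (friction about 1.4 N at the knob, no spring or detent).
- shift_fore (a joint): fore-and-aft angle of the lever, rad: 0 upright, positive away from the operator (+x of the shaker). Must be within about +-0.065 to pass along the cross channel; about 0.34 against the end of first or third, -0.34 in second or fourth. Stays where it is left (same friction).
- loaded_plate: clear well plate, 86 x 128 x 14 mm, loose on the shaker's platform; origin at the centre of its underside; leave alone
- stain_jar: small round white jar, 60 mm in diameter, 76 mm high, loose on the worktop left of the shaker; origin at the centre of its underside; leave alone
- petri_dish: round dish, 57 mm in diameter, 14 mm high, loose, left of the shaker and further back; origin at the centre of its underside; leave alone
- freezer_box: white card box, 88 x 88 x 53 mm, loose, right of the shaker; origin at the centre of its underside; leave alone
- tall_vial: glass vial with a black cap, 22 mm in diameter, 96 mm high, loose, right of the shaker and nearer the operator; origin at the centre of its underside; leave alone

How it is judged:
On the way, in this order (a step that is already met when the one before it is completed fails the run):
1. the lever has crossed to the right-hand end of the cross channel (value of joint shift_across above 0.22 rad and value of joint shift_fore between -0.12 and 0.12 rad).
2. the lever has been pushed forward into the third slot (value of joint shift_across above 0.22 rad and value of joint shift_fore above 0.27 rad), for 0.1 s.
At the end, for the whole second after the job is handed in: the lever rests in the third slot (shift_across above 0.22 rad, shift_fore above 0.27 rad of the 0.34 possible, both at rest) and no bystander has moved 10 mm or more (all of step 2 and velocity of joint shift_across between -0.05 and 0.05 rad/s and velocity of joint shift_fore between -0.05 and 0.05 rad/s and distance of each of loaded_plate, stain_jar, petri_dish, freezer_box, tall_vial from where it was at the start of the episode below 0.01 m); the robot touches nothing.
It fails at once if the lever is pinched or straddled: the middle of the jaws is on the lever's axis (within 12 mm), no higher than 12 mm above the knob, while the fingers touch the lever (x of the grasp point in the frame of knob between -0.012 and 0.012 m and y of the grasp point in the frame of knob between -0.012 and 0.012 m and z of the grasp point in the frame of knob between -0.12 and 0.035 m and contact force between the fingers and shift_fore above 0.5 N).
It fails at once if the lever goes into the fourth slot (shift_across above 0.15 and shift_fore below -0.2) (value of joint shift_across above 0.15 rad and value of joint shift_fore below -0.2 rad).
It fails at once if the lever is forced (pushed with more than 50 N) (contact force between any of the fingers, the arm and shift_fore above 50 N).
It fails at once if the well plate, jar, dish, box or vial is lifted or moved 10 mm or more (distance of any of loaded_plate, stain_jar, petri_dish, freezer_box, tall_vial from where it was at the start of the episode above 0.01 m).
It also fails if it takes over 59 s, if anything falls off the work surface, if the arm or the gripper's body presses on something with over 40 N, if the wrist force passes 120 N, or if a joint passes its speed limit or range.

### The arm

A 6-joint arm with a two-finger parallel gripper is mounted at the origin on a cart in front of the work surface, level with it; the furniture and walls round the work are solid. World frame = base frame: x ahead of the robot, y to its left, z up, the work surface at z = 0. Lengths are in m, angles in rad, forces in N, time in s.
With the tool pointing down it reaches from about 0.375 to 0.925 m from the base axis. Payload 5.7 kg.
Tool frame: the origin (TCP) lies at the very end of the fingers, on their centre line; the grasp point (between the pads) lies 19 mm behind it (robot.pinch_z is the distance from the TCP to the grasp point, in m); z points along the fingers, y is the line along which they close (so a half turn about z gives the same grasp; the last joint's range is limited). The gripper opens to 85 mm and grips with 20 to 120 N. Pads are 22 mm wide; open, the fingers measure 114 mm over their backs; the gripper's body (76 mm by 85 mm) begins 54 mm behind the grasp point. The pads swing forward as they close: fully open they stand 13 mm farther back than shut.
Start: joints at [0.994, 0.359, 1.51, -0, 1.272, -0.115], TCP at [0.267, 0.537, 0.231] pointing down, gripper open.
Joint ranges: [-2.97, 2.97], [-1.01, 2.36], [0.21, 2.38], [-0.96, 4.11], [0.2, 2.71], [-2.98, 2.98]. Speed limits (rad/s): [2.39, 2.39, 3.14, 3.14, 3.14, 3.14].

### API

Orientations are given as a 3x3 rotation matrix whose columns are the frame's x, y, z axes.
In Python, from cell import status, grab_frame, robot gives the robot as it stands. The module is installed in compiled form; this text tells all that it offers.
- The arm moves only by the tool drive_tool, never from a script. Its argument "series" is a list of rows, each a list of 7 numbers: the finger opening in m, from 0 to 0.0854, then the shift along the world's x, y, z in m, then the turn, a rotation vector about the world's x, y, z in degrees. In form: [[fingers, dx, dy, dz, ax, ay, az], ...]. A call has 1 to 12 rows; each row is the pose to reach, as a shift and turn from the pose commanded when the call began; what a row does not reach only later rows make up. A row lasts 1/10 s, in which the tool goes at most 50 mm and 8.59 degrees, less where a joint would pass 70% of its speed; a pose out of reach is approached as far as the arm can. A call with a gripper value outside its range is refused whole. The fingers move at their own pace and stop on an object; "squeeze" is the grip in N (left out, the last holds). Time passes only in rows, so rows that repeat a pose let the fingers close. It gives the time, the measured TCP pose, the force, the opening and the grip force at its end, in the units of the state.
- status.get_state(): the state, without advancing time (a new reading comes with each control period).
- grab_frame(name): name is "side" or "top" or "wrist"; returns a dict with "color" (480x640x3 uint8, blue, green, red), "depth" (480x640 float32, m along the optical axis (not along the pixel's ray), 0 where there is no reading), "fov_y" (degrees; the focal length in pixels is half the picture's height over the tangent of half this angle, whatever the lens; pixels are square), "cx", "cy" (the principal point, pixels), "view" (4x4, takes a point from world to camera coordinates). Camera axes: x right, y down, z forward; pixel columns grow to the right and rows downward; lengths in m; the calibration is good to about 2 mm. A picture is of the moment at which its call begins.
- robot.sign_off(): hands the job in; it is judged then, once.
The state is a dict: "t": time; "joint_pos": joint angles; "dq": joint speeds; "effort": joint torques, N m; "tool_pos": TCP position; "tool_rot": TCP orientation; "wrist_force": force on the tool from outside, world axes, zero at the start; "torque": the same for the moment, N m; "width": finger opening in m; "gripper_force": force on a finger pad.
Only numpy, scipy, OpenCV 4.12 (cv2) and the standard library are available. Lean on these libraries where they do the work, as an engineer would, in place of code of your own. Each camera call takes 0.05 s, during which the arm holds its last target. There are 200 camera calls.

## Working session

There is one attempt and no reset: what is moved stays moved. The work goes in short steps, Python scripts to look and compute and a tool call to move; the robot and the scene stay as the last step left them, time stands still between calls to the robot, and variables do not carry over. Pictures are saved under pics/ and viewed, at most 12 in all, crops included, and the job is handed in when it is done.

Besides the shell and the picture viewer there is one more tool, called as name(argument=value, ...) on one line, values as JSON. drive_tool: Moves the arm, as the interface text tells. Its arguments: {"type":"object","properties":{"series":{"type":"array"},"squeeze":{"type":"number"}},"required":["series"]}

```bash
mkdir -p pics; cat > h.py <<'E'
import numpy as np, cv2
from cell import status, grab_frame, robot
def K(f):
    F=240/np.tan(np.radians(f["fov_y"])/2); return F
def pts(f):
    F=K(f); v,u=np.mgrid[0:480,0:640]; d=f["depth"]
    P=np.stack([(u-f["cx"])/F*d,(v-f["cy"])/F*d,d],-1)
    V=f["view"]; return (P-V[:3,3])@V[:3,:3]
def ray(f,u,v,z):
    F=K(f); V=f["view"]; o=-V[:3,:3].T@V[:3,3]; r=V[:3,:3].T@np.array([(u-f["cx"])/F,(v-f["cy"])/F,1])
    return o+r*(z-o[2])/r[2]
def proj(f,p):
    V=f["view"]; c=V[:3,:3]@p+V[:3,3]; F=K(f); return c[0]/c[2]*F+f["cx"],c[1]/c[2]*F+f["cy"]
E
python3 - <<'E'
from h import *
import pickle
D={}
for n in("top","side"):
    D[n]=f=grab_frame(n); cv2.imwrite(f"pics/{n}0.png",f["color"]); V=f["view"]; print(n,f["fov_y"],-V[:3,:3].T@V[:3,3],V[2,:3])
pickle.dump(D,open("f0.pkl","wb"))
P=pts(D["top"]);d=D["top"]["depth"]
m=(P[...,2]>.111)&(P[...,2]<.118)&(d>0)&(P[...,0]>.3); print(m.sum(),P[m].mean(0))
c=P[m][:,:2].astype(np.float32); print(cv2.minAreaRect(c))
k=(P[...,2]>.125)&(P[...,2]<.21)&(d>0)&(P[...,0]>.3); print(k.sum(),P[k].mean(0) if k.any() else 0)
print(status.get_state()["tool_rot"])
E
```

```text
top 57.60562997522217 [0.34865024 0.03726152 0.98242777] [ 0.23154224  0.00904007 -0.97278285]
side 46.69439180446351 [ 0.03922436 -0.65041461  0.88884626] [ 0.43841327  0.62131831 -0.64942849]
5218 [0.56527063 0.05475289 0.11426042]
((0.9509338140487671, 0.03802615404129028), (0.7468708753585815, 0.9546297192573547), 49.13972854614258)
15642 [0.96517712 0.29185368 0.14635375]
[[-8.95246487e-01  4.45570295e-01 -9.16065349e-04]
 [ 4.45571189e-01  8.95245451e-01 -1.37767530e-03]
 [ 2.06252147e-04 -1.64153130e-03 -9.99998631e-01]]
```

View pics/top0.png

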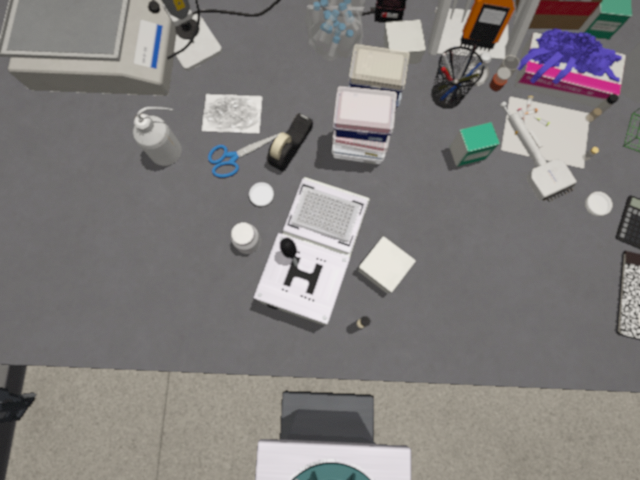

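View pics/side0.png

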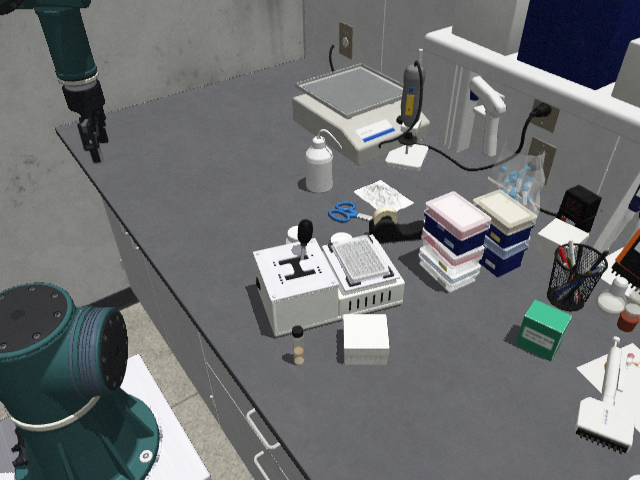

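The top view shows the H gate at about (302,276). The knob is at (289,247), in or near first. The jar is at (244,237), the dish at (261,194), the box at (387,265) and the vial at (362,323). The shaker is yawed clockwise. Next I'll measure it.

```bash
python3 - <<'E'
from h import *
import pickle
D=pickle.load(open("f0.pkl","rb"))
f=D["top"];P=pts(f);d=f["depth"];g=f["color"].max(2)
R=np.zeros((480,640),bool);R[170:330,240:380]=1
m=((P[...,2]>.109)&(P[...,2]<.12)&R).astype(np.uint8)
m=cv2.morphologyEx(m,cv2.MORPH_OPEN,np.ones((3,3)))
c=max(cv2.findContours(m,0,1)[0],key=cv2.contourArea)[:,0]
W=np.array([ray(f,u,v,.114)[:2] for u,v in c],np.float32)
print("gearbox",cv2.minAreaRect(W),cv2.boxPoints(cv2.minAreaRect(W)))
# H: dark pixels in top
hm=((g<90)&R).astype(np.uint8); hm[:,:262]=0
n,l,s,ce=cv2.connectedComponentsWithStats(hm)
for i in range(1,n):
    if s[i,4]>20: print("comp",s[i],ce[i],ray(f,*ce[i],.114))
for n_ in("top","side"):
    f=D[n_];Q=pts(f);k=(Q[...,2]>.13)&(Q[...,2]<.22)&(Q[...,0]>.45)&(Q[...,0]<.75)&(abs(Q[...,1]-.06)<.12)&(f["depth"]>0)
    v,u=np.nonzero(k);print(n_,"knob",k.sum(),Q[k].mean(0),Q[k].min(0),Q[k].max(0),u.min(),u.max(),v.min(),v.max())
out=cv2.resize(D["top"]["color"][225:330,245:345],None,fx=5,fy=5,interpolation=2)
o2=cv2.resize(D["side"]["color"][210:310,240:340],None,fx=5,fy=5,interpolation=2)
cv2.imwrite("pics/z1.png",cv2.resize(np.hstack([out[:500],o2]),(800,400)))
E
```

```text
gearbox ((0.48042893409729004, 0.08034561574459076), (0.15397971868515015, 0.14017003774642944), 73.27935791015625) [[ 0.3911568   0.02677482]
 [ 0.5254003  -0.01355287]
 [ 0.5697011   0.13391641]
 [ 0.4354576   0.1742441 ]]
comp [269 170  17   5  49] [277.34693878 171.28571429] [0.70453801 0.144105   0.114     ]
comp [333 170  40   3  70] [355.18571429 170.48571429] [ 0.71364238 -0.02121507  0.114     ]
comp [281 239  18  23 242] [288.29338843 248.47933884] [0.53775666 0.11064271 0.114     ]
comp [285 261  36  32 375] [303.224      275.75733333] [0.4830878  0.07729448 0.114     ]
comp [353 268  27  28 197] [366.2893401  281.01522843] [ 0.47800107 -0.04940741  0.114     ]
comp [262 303  62  27 644] [289.21273292 317.87888199] [0.39855686 0.10036465 0.114     ]
comp [361 316  10  11  82] [365.13414634 320.75609756] [ 0.39949306 -0.04866404  0.114     ]
comp [346 322  14   8  64] [352.453125 326.625   ] [ 0.3871085  -0.02412622  0.114     ]
top knob 307 [0.52409201 0.10584572 0.18273074] [0.50989693 0.09109393 0.1303658 ] [0.54460042 0.12284112 0.19751557] 279 296 237 260
side knob 350 [0.52212308 0.09716853 0.17387426] [0.50858832 0.08649154 0.13015309] [0.54287525 0.11719987 0.19816076] 297 312 219 251
```

View pics/z1.png

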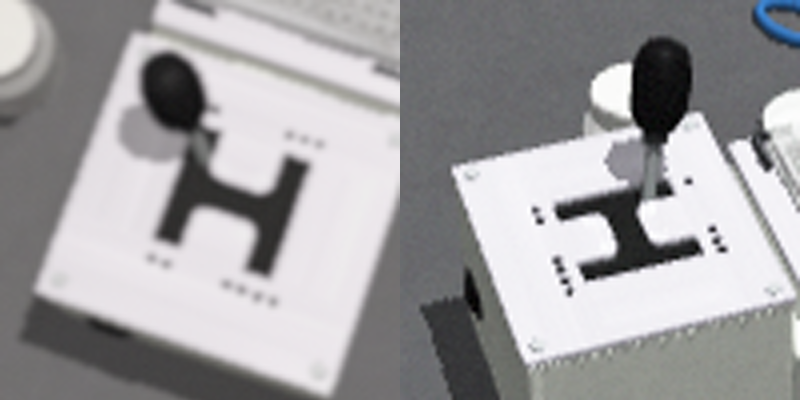

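```bash
cat >> h.py <<'E'
O=np.array([.4852,.0789,0]); ex=np.array([.9577,-.2877,0]); ey=np.array([.2877,.9577,0]); ez=np.array([0,0,1.])
def S2W(x,y,z): return O+ex*x+ey*y+ez*z
def knob(a,f): return np.array([.145*np.sin(f),-.145*np.sin(a)*np.cos(f),.036+.145*np.cos(a)*np.cos(f)])
def lever(frames):
    from scipy.optimize import least_squares
    obs=[]
    for f in frames:
        Q=pts(f)-O; x,y,z=Q@ex,Q@ey,Q[...,2]
        k=(z>.14)&(z<.21)&(abs(x)<.08)&(abs(y)<.08)&(f["depth"]>0)&(f["color"].max(2)<90)
        k=k.astype(np.uint8); n,l,s,c=cv2.connectedComponentsWithStats(k); i=1+s[1:,4].argmax(); obs.append(c[i]); 
    r=least_squares(lambda q: np.concatenate([np.array(proj(f,S2W(*knob(*q))))-o for f,o in zip(frames,obs)]),[0,0])
    return r.x,r.fun,knob(*r.x)
E
python3 - <<'E'
from h import *
import pickle
D=pickle.load(open("f0.pkl","rb"))
print(lever([D["top"],D["side"]])); s=status.get_state(); print(s["tool_pos"],s["t"])
t=S2W(.085,.04,.231); print(t, t-s["tool_pos"])
E
```

```text
(array([-0.26498662,  0.22218365]), array([ 0.68055337, -0.29543881, -0.5986822 , -1.11925686]), array([0.03195222, 0.03704149, 0.17249902]))
[0.267011   0.53664224 0.23054745] 0.1
[0.5781125 0.0927535 0.231    ] [ 0.3111015  -0.44388874  0.00045255]
```

drive_tool(series=[[0, 0.03, -0.04, 0.02, 0, 0, 2], [0, 0.06, -0.08, 0.03, 0, 0, 4], [0, 0.09, -0.12, 0.03, 0, 0, 6], [0, 0.12, -0.16, 0.03, 0, 0, 8], [0, 0.15, -0.2, 0.03, 0, 0, 9.7], [0, 0.18, -0.24, 0.03, 0, 0, 9.7], [0, 0.21, -0.29, 0.03, 0, 0, 9.7], [0, 0.24, -0.34, 0.03, 0, 0, 9.7], [0, 0.275, -0.38, 0.03, 0, 0, 9.7], [0, 0.3, -0.42, 0.03, 0, 0, 9.7], [0, 0.311, -0.444, 0.03, 0, 0, 9.7], [0, 0.311, -0.444, 0.03, 0, 0, 9.7]], squeeze=20)

```text
t: 1.3
tool_pos: [0.5812, 0.0878, 0.2608]
tool_rot: [[-0.956, 0.293, 0.001], [0.293, 0.956, -0.003], [-0.002, -0.002, -1.0]]
wrist_force: [-0.5, 0.4, 0.3]
width: 0.0
gripper_force: 0.0
```

```bash
python3 - <<'E'
from h import *
s=status.get_state(); p=s["tool_pos"]; print(p,s["tool_rot"],s["width"],s["wrist_force"]); q=p-O; print("shaker",q@ex,q@ey,q[2])
for n in("side","wrist"): cv2.imwrite(f"pics/{n}1.png",grab_frame(n)["color"])
a=cv2.imread("pics/side1.png")[100:340,180:420];b=cv2.imread("pics/wrist1.png")
cv2.imwrite("pics/b1.png",np.hstack([cv2.resize(a,(300,300)),cv2.resize(b,(400,300))]))
E
```

```text
[0.58123017 0.08779122 0.26076419] [[-0.95598139  0.29342451  0.00128048]
 [ 0.29342067  0.95598003 -0.00254832]
 [-0.00197185 -0.00206042 -0.99999593]] 2.2146356538402396e-05 [-0.54515249  0.4002579   0.32764655]
shaker 0.08941009101147278 0.03614300526365369 0.2607641872753467
```

View pics/b1.png

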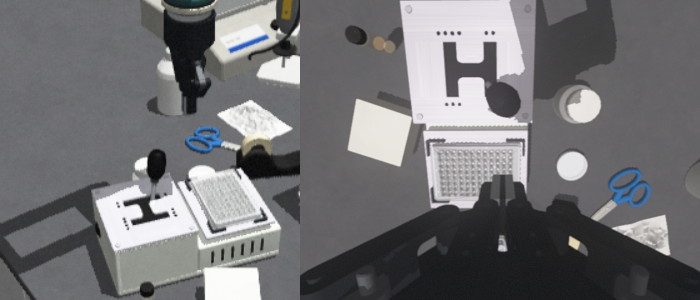

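The wrist view shows the fingers lined up with the shaker, standing over the platform behind the knob. The knob is at (503,98) in the composite. I'll lower the fingers and push back.

drive_tool(series=[[0, 0, 0, -0.04, 0, 0, 0], [0, 0, 0, -0.08, 0, 0, 0], [0, 0, 0, -0.108, 0, 0, 0], [0, 0, 0, -0.108, 0, 0, 0], [0, -0.01, 0.003, -0.108, 0, 0, 0], [0, -0.019, 0.006, -0.108, 0, 0, 0], [0, -0.026, 0.008, -0.108, 0, 0, 0], [0, -0.033, 0.01, -0.108, 0, 0, 0], [0, -0.04, 0.012, -0.108, 0, 0, 0], [0, -0.046, 0.014, -0.108, 0, 0, 0], [0, -0.05, 0.015, -0.108, 0, 0, 0], [0, -0.05, 0.015, -0.108, 0, 0, 0]])

```text
t: 2.6
tool_pos: [0.5275, 0.1082, 0.1532]
tool_rot: [[-0.958, 0.288, -0.001], [0.288, 0.958, -0.0], [0.001, -0.0, -1.0]]
wrist_force: [1.4, -0.4, 0.3]
width: -0.0002
gripper_force: 0.3
```

```bash
cat > look.py <<'E'
from h import *
import sys
s=status.get_state(); p=s["tool_pos"]; q=p-O; print("tool shaker",q@ex,q@ey,q[2],"F",s["wrist_force"].round(1) if hasattr(s["wrist_force"],"round") else s["wrist_force"],s["t"])
fs=[grab_frame(n) for n in("top","side")]
if len(sys.argv)>1:
    a=fs[0]["color"][190:330,230:370];b=fs[1]["color"][170:310,220:360]
    cv2.imwrite(f"pics/{sys.argv[1]}.png",cv2.resize(np.hstack([a,b]),(800,400),interpolation=2))
try: print(lever(fs))
except Exception as e: print(e)
E
python3 look.py c1
```

```text
tool shaker 0.03204632888476157 0.0402420716836763 0.15318790922969622 F [ 1.4 -0.4  0.3] 2.6
(array([-0.25770732,  0.0546412 ]), array([ 1.52455881, -2.09440552, -2.84016787, -0.31812014]), array([0.00791903, 0.03690016, 0.17600238]))
```

View pics/c1.png

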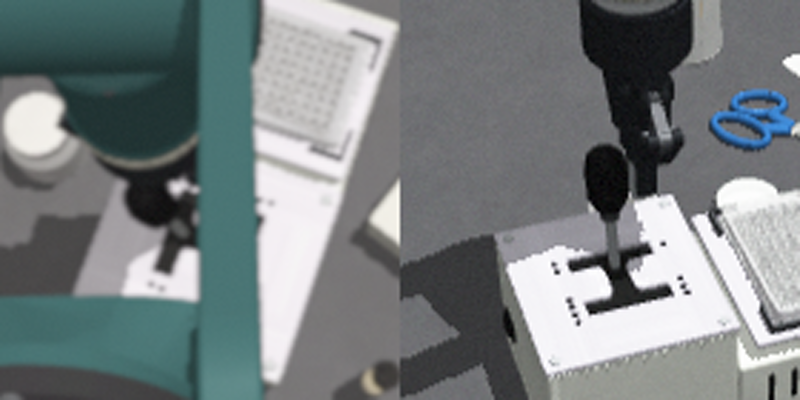

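The lever has followed the fingers almost to the cross channel: its stem is at (615,250) in the right-hand crop. I'll push a few millimetres more, then move round to the left side.

drive_tool(series=[[0, -0.003, 0.001, 0, 0, 0, 0], [0, -0.005, 0.0015, 0, 0, 0, 0], [0, -0.005, 0.0015, 0, 0, 0, 0], [0, 0.01, -0.003, 0, 0, 0, 0], [0, 0.027, -0.008, 0, 0, 0, 0], [0, 0.035, 0.02, 0, 0, 0, 0], [0, 0.043, 0.045, 0, 0, 0, 0], [0, 0.043, 0.045, 0, 0, 0, 0]])

```text
t: 3.5
tool_pos: [0.5734, 0.1553, 0.1531]
tool_rot: [[-0.958, 0.287, 0.001], [0.287, 0.958, 0.001], [-0.001, 0.001, -1.0]]
wrist_force: [-0.1, -0.5, 0.2]
width: 0.0001
gripper_force: 0.0
```

```bash
python3 look.py c2; python3 - <<'E'
from h import *
f=grab_frame("side");print(lever([f]))
E
```

```text
tool shaker 0.06250151821609926 0.0985182432290478 0.1530844554086429 F [-0.1 -0.5  0.2] 3.5
(array([-0.18457834,  0.004302  ]), array([-0.85223343,  0.34805189,  0.93494802,  1.09321817]), array([0.00062379, 0.0266119 , 0.17853567]))
(array([-0.22055948,  0.00065824]), array([1.02318154e-11, 1.09196208e-10]), array([9.54448124e-05, 3.17224531e-02, 1.77487373e-01]))
```

View pics/c2.png

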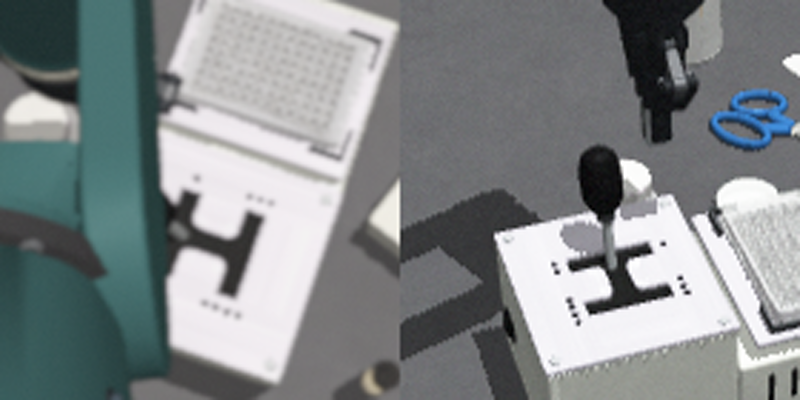

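The lever is upright at x≈0 mm in the cross channel, with its stem at (608,255) in the right-hand crop. Next I'll go to its left side and push right.

drive_tool(series=[[0, -0.03, 0.009, 0, 0, 0, 0], [0, -0.06, 0.018, 0, 0, 0, 0], [0, -0.06, 0.018, 0, 0, 0, 0], [0, -0.066, -0.001, 0, 0, 0, 0], [0, -0.069, -0.011, 0, 0, 0, 0], [0, -0.071, -0.018, 0, 0, 0, 0], [0, -0.073, -0.025, 0, 0, 0, 0], [0, -0.075, -0.032, 0, 0, 0, 0], [0, -0.077, -0.04, 0, 0, 0, 0], [0, -0.079, -0.047, 0, 0, 0, 0], [0, -0.079, -0.047, 0, 0, 0, 0]])

```text
t: 4.75
tool_pos: [0.5015, 0.1055, 0.1601]
tool_rot: [[-0.957, 0.289, 0.019], [0.289, 0.957, 0.001], [-0.018, 0.007, -1.0]]
wrist_force: [2.3, 1.8, 38.1]
width: 0.0001
gripper_force: 16.2
```

```bash
python3 look.py c3; python3 - <<'E'
from h import *
f=grab_frame("side");print(lever([f]))
E
```

```text
tool shaker 0.0079143520533196 0.030168076548671853 0.1600603685495128 F [ 2.3  1.8 38.1] 4.75
(array([-0.02610306,  0.00479014]), array([ 1.8962515 , -2.50447515, -3.36896182, -0.15154799]), array([0.00069457, 0.00378447, 0.18094894]))
(array([-0.00305456,  0.04809538]), array([8.81072992e-12, 7.26458893e-11]), array([0.00697114, 0.0004424 , 0.18083165]))
```

View pics/c3.png

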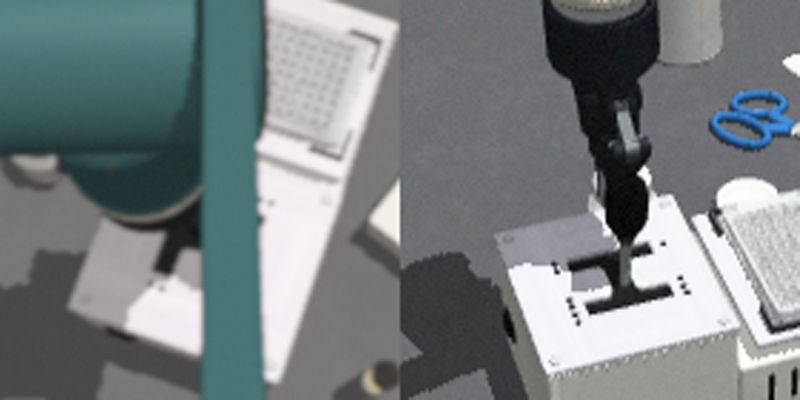

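The 38 N upward force suggests the knob's top is under the finger linkage, near (628,160) in the crop. I'll back off, raise the tool 18 mm and check.

drive_tool(series=[[0, 0.006, 0.019, 0, 0, 0, 0], [0, 0.009, 0.029, 0, 0, 0, 0], [0, 0.009, 0.029, 0.018, 0, 0, 0], [0, 0.009, 0.029, 0.018, 0, 0, 0]])

```text
t: 5.3
tool_pos: [0.5035, 0.1347, 0.1731]
tool_rot: [[-0.957, 0.289, 0.004], [0.289, 0.957, 0.0], [-0.004, 0.001, -1.0]]
wrist_force: [0.8, 0.1, 0.1]
width: -0.0003
gripper_force: 0.0
```

```bash
python3 look.py c4; python3 - <<'E'
from h import *
f=grab_frame("side");print(lever([f]));cv2.imwrite("pics/c4.png",cv2.resize(f["color"][150:310,220:380],(600,600),interpolation=2))
E
```

```text
tool shaker 0.001507443267516931 0.05869737205523937 0.17313745078526765 F [0.8 0.1 0.1] 5.3
attempt to get argmax of an empty sequence
(array([-0.22549584,  0.03419445]), array([4.03588274e-11, 2.39822384e-10]), array([0.00495723, 0.03240155, 0.17724647]))
```

View pics/c4.png

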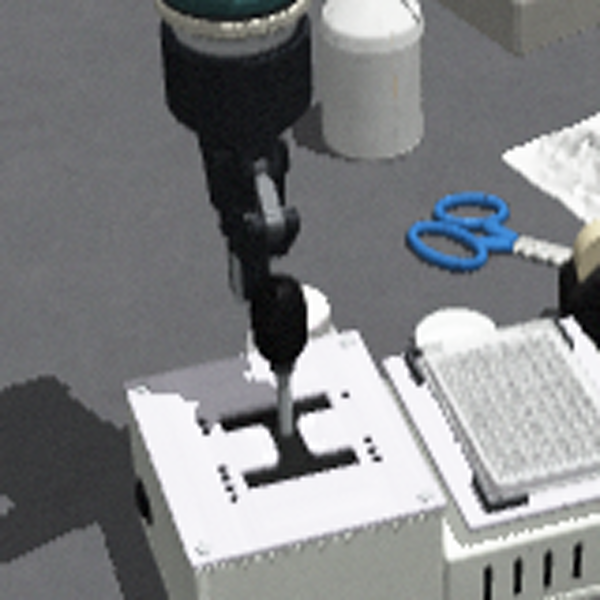

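The lever stands around the middle of the cross channel, with its stem at (287,420), and the fingertips are clear of it up and left at (245,280). I'll push right again at this greater height.

drive_tool(series=[[0, -0.004, -0.014, -0.004, 0, 0, 0], [0, -0.007, -0.024, -0.004, 0, 0, 0], [0, -0.009, -0.031, -0.004, 0, 0, 0], [0, -0.011, -0.037, -0.004, 0, 0, 0], [0, -0.013, -0.043, -0.004, 0, 0, 0], [0, -0.014, -0.048, -0.004, 0, 0, 0], [0, -0.014, -0.048, -0.004, 0, 0, 0]])

```text
t: 6.15
tool_pos: [0.4868, 0.0864, 0.1671]
tool_rot: [[-0.957, 0.289, -0.001], [0.289, 0.957, -0.001], [0.001, -0.001, -1.0]]
wrist_force: [-0.7, -0.3, 0.5]
width: -0.0002
gripper_force: 0.0
```

```bash
python3 look.py; python3 - <<'E'
from h import *
f=grab_frame("side");cv2.imwrite("pics/c5.png",cv2.resize(f["color"][150:310,220:380],(600,600),interpolation=2))
E
```

```text
tool shaker -0.0006060211416492122 0.007651136531944496 0.16712485886187672 F [-0.7 -0.3  0.5] 6.15
(array([ 0.1489444 , -0.02156656]), array([ 0.69248423, -3.15090693, -3.06448964,  1.89780135]), array([-0.00312691, -0.02151217,  0.17936125]))
```

View pics/c5.png

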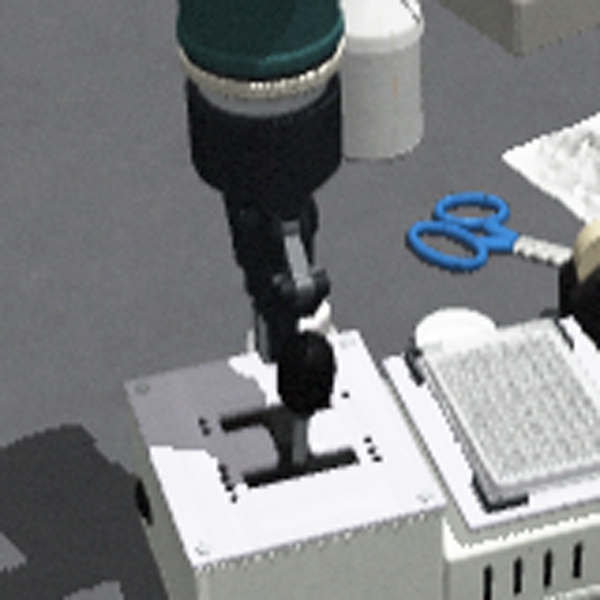

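The push works with little force; the knob is at (305,372) with its stem near the right leg. I'll push the last 21 mm, then back off.

drive_tool(series=[[0, -0.002, -0.006, 0, 0, 0, 0], [0, -0.004, -0.012, 0, 0, 0, 0], [0, -0.005, -0.017, 0, 0, 0, 0], [0, -0.006, -0.0205, 0, 0, 0, 0], [0, -0.006, -0.0205, 0, 0, 0, 0]])

```text
t: 6.8
tool_pos: [0.4811, 0.066, 0.1673]
tool_rot: [[-0.957, 0.289, -0.0], [0.289, 0.957, -0.0], [0.0, -0.0, -1.0]]
wrist_force: [0.5, 0.3, -0.3]
width: -0.0003
gripper_force: 0.0
```

drive_tool(series=[[0, 0.006, 0.019, 0, 0, 0, 0], [0, 0.012, 0.04, 0, 0, 0, 0], [0, 0.012, 0.04, 0.03, 0, 0, 0], [0, 0.012, 0.04, 0.06, 0, 0, 0], [0, -0.03, 0.05, 0.06, 0, 0, 0], [0, -0.073, 0.064, 0.06, 0, 0, 0], [0, -0.073, 0.064, 0.06, 0, 0, 0]])

```text
t: 7.5
tool_pos: [0.4018, 0.1311, 0.2265]
tool_rot: [[-0.958, 0.287, -0.006], [0.287, 0.958, -0.0], [0.006, -0.002, -1.0]]
wrist_force: [0.1, 1.1, -0.7]
width: -0.0001
gripper_force: 0.0
```

```bash
python3 look.py; python3 - <<'E'
from h import *
f=grab_frame("side");print(lever([f]));cv2.imwrite("pics/c6.png",cv2.resize(f["color"][150:310,220:380],(600,600),interpolation=2))
E
```

```text
tool shaker -0.09489988653656757 0.025963797977725873 0.22653765296804437 F [ 0.1  1.1 -0.7] 7.5
(array([0.29325275, 0.04190669]), array([ 1.0884562 , -0.11929718, -0.69575042, -0.95266784]), array([ 0.00607469, -0.04187801,  0.17468789]))
(array([0.31058654, 0.04550629]), array([-2.89901436e-12,  1.48929757e-11]), array([ 0.00659613, -0.04426861,  0.17391947]))
```

View pics/c6.png

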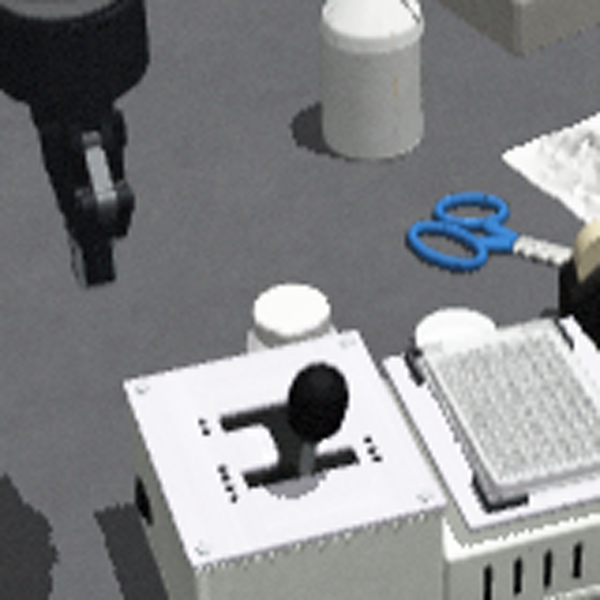

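The lever is at the right-hand end of the cross channel (a≈0.30, f≈0.04), with the knob at (318,400). Next I'll go to its operator side and push forward.

drive_tool(series=[[0, 0.004, -0.035, 0, 0, 0, 0], [0, 0.009, -0.075, 0, 0, 0, 0], [0, 0.009, -0.075, -0.035, 0, 0, 0], [0, 0.009, -0.075, -0.065, 0, 0, 0], [0, 0.009, -0.075, -0.065, 0, 0, 0], [0, 0.028, -0.081, -0.065, 0, 0, 0], [0, 0.045, -0.086, -0.065, 0, 0, 0], [0, 0.053, -0.088, -0.065, 0, 0, 0], [0, 0.061, -0.091, -0.065, 0, 0, 0], [0, 0.069, -0.093, -0.065, 0, 0, 0], [0, 0.076, -0.095, -0.065, 0, 0, 0], [0, 0.076, -0.095, -0.065, 0, 0, 0]])

```text
t: 8.85
tool_pos: [0.4853, 0.0354, 0.1624]
tool_rot: [[-0.958, 0.288, 0.001], [0.288, 0.958, -0.0], [-0.001, -0.0, -1.0]]
wrist_force: [-0.5, 0.7, 0.3]
width: -0.0001
gripper_force: 0.1
```

```bash
python3 look.py
```

```text
tool shaker 0.012584957933904614 -0.0415999079102414 0.16241100642172301 F [-0.5  0.7  0.3] 8.85
attempt to get argmax of an empty sequence
```

drive_tool(series=[[0, 0.003, -0.001, 0, 0, 0, 0], [0, 0.005, -0.0015, 0, 0, 0, 0], [0, 0.006, -0.002, 0, 0, 0, 0], [0, 0.006, -0.002, 0, 0, 0, 0]])

```text
t: 9.35
tool_pos: [0.4902, 0.0336, 0.1622]
tool_rot: [[-0.958, 0.288, -0.0], [0.288, 0.958, 0.0], [0.0, -0.0, -1.0]]
wrist_force: [-1.1, 0.8, -0.3]
width: 0.0002
gripper_force: 0.5
```

```bash
python3 look.py; python3 - <<'E'
from h import *
f=grab_frame("side");print(lever([f]))
E
```

```text
tool shaker 0.017848746187348982 -0.04188886318971733 0.1622123296023184 F [-1.1  0.8 -0.3] 9.35
attempt to get argmax of an empty sequence
(array([0.31361909, 0.26180298]), array([ 5.68434189e-14, -5.68434189e-14]), array([ 0.03752926, -0.04320868,  0.16922749]))
```

drive_tool(series=[[0, 0.001, 0, 0, 0, 0, 0], [0, 0.002, -0.0005, 0, 0, 0, 0], [0, 0.003, -0.001, 0, 0, 0, 0], [0, 0.003, -0.001, 0, 0, 0, 0]])

```text
t: 9.9
tool_pos: [0.4924, 0.033, 0.162]
tool_rot: [[-0.957, 0.288, -0.002], [0.288, 0.957, 0.001], [0.002, 0.0, -1.0]]
wrist_force: [-3.9, 3.1, 0.9]
width: 0.0002
gripper_force: 2.2
```

The force is rising to about 5 N, so the lever is at the end stop. I'll retreat and check.

drive_tool(series=[[0, -0.019, 0.006, 0, 0, 0, 0], [0, -0.048, 0.015, 0.01, 0, 0, 0], [0, -0.07, 0.025, 0.05, 0, 0, 0], [0, -0.09, 0.06, 0.07, 0, 0, 0], [0, -0.09, 0.1, 0.07, 0, 0, 0], [0, -0.09, 0.1, 0.07, 0, 0, 0]])

```text
t: 10.5
tool_pos: [0.4049, 0.1361, 0.234]
tool_rot: [[-0.959, 0.285, 0.006], [0.285, 0.959, 0.002], [-0.005, 0.004, -1.0]]
wrist_force: [0.4, 0.1, -0.2]
width: 0.0001
gripper_force: 0.0
```

```bash
python3 look.py; python3 - <<'E'
from h import *
f=grab_frame("side");print(lever([f]));cv2.imwrite("pics/c7.png",cv2.resize(f["color"][150:310,220:380],(600,600),interpolation=2))
E
```

```text
tool shaker -0.09335979214793563 0.031626783409943016 0.23403218384124094 F [ 0.4  0.1 -0.2] 10.5
(array([0.29945532, 0.32724385]), array([ 0.66086304, -0.30482157, -0.49131896, -0.42412283]), array([ 0.04660798, -0.04050498,  0.16719467]))
(array([0.30647549, 0.33266923]), array([ 0.00000000e+00, -2.84217094e-14]), array([ 0.04735223, -0.04134809,  0.16666408]))
```

View pics/c7.png

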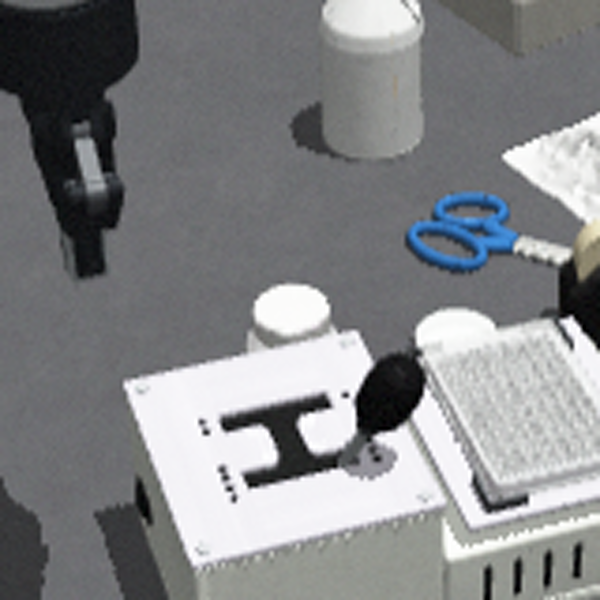

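The lever is in third (f≈0.33, a≈0.30), with the knob at (390,392). The robot is clear, and the jar, dish and plate in view haven't moved.

```bash
python3 -c "
from h import *
print(robot.sign_off())"
```

```text
the job is handed in; nothing more can be done
None
```

The job is handed in with the lever fully home in third (shift_fore about 0.33 rad, shift_across about 0.30 rad) and the arm clear; one push met 38 N upward at the wrist (lever limit 50 N) before I backed off and raised the tool, the jar, dish and well plate had not moved in the last picture, the box and vial were out of that view, and the judge's verdict was not shown.

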